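# Lay a tall carton down onto the shelf tray

### The arm

A 7-joint arm with a two-finger parallel gripper is mounted at the origin on the work surface. World frame = base frame: x ahead of the robot, y to its left, z up, the work surface at z = 0. Lengths are in m, angles in rad, forces in N, time in s.
With the tool pointing down it reaches from about 0.35 to 0.9 m from the base axis. Payload 8.1 kg.
Tool frame: the origin (TCP) lies midway between the tips of the shut fingers; the grasp point (between the pads) lies 19 mm behind it; x points along the fingers, z is the direction in which the jaws open and shut, and the axes are right-handed (so a half turn about x gives the same grasp; the last joint's range is limited). The gripper opens to 92 mm and grips with 3 to 60 N. Pads are 19 mm wide; open, the fingers measure 130 mm over their backs; the gripper's body (75 mm by 190 mm) begins 47 mm behind the grasp point.
Start: joints at [-1.299, 0.434, 0.025, 1.573, -0.012, 1.134, -0.075], TCP at [0.229, 0.582, 0.227] pointing down, gripper open.
Joint ranges: [-2.62, 2.62], [-0.44, 2.09], [-1.27, 1.32], [0.08, 2.57], [-1.32, 4.46], [0.12, 2], [-2.74, 2.74]. Speed limits (rad/s): [2.22, 2.22, 3.01, 3.01, 3.14, 3.14, 3.14].

### API

Orientations are given as a rotation vector (axis times angle).
In Python, from cell import arm, optics, finder gives the robot as it stands.
- The arm moves only by the tool send_rows, never from a script. Its argument "rows" is a list that holds one entry, the list of rows, each a list of 7 numbers: the shift along the tool's x, y, z in mm, then the turn, a rotation vector about the tool's x, y, z in degrees, then the opening in per cent of the stroke, from 0 (shut) to 100 (fully open). A call has exactly 8 rows; each row is the pose to reach, as a shift and turn from the pose commanded when the call began, along the tool's axes at that moment; what a row does not reach only later rows make up. A row lasts 1/10 s, in which the tool goes at most 50 mm and 8.59 degrees, less where a joint would pass 70% of its speed; a pose out of reach is approached as far as the arm can. A call with a gripper value outside its range is refused whole. The fingers move at their own pace and stop on an object; "grip_force" is the grip in N (left out, the last holds). Time passes only in rows, so rows that repeat a pose let the fingers close, or fill a call up. It gives the time, the measured TCP pose, the force and the opening at its end, in the units of the state.
- arm.observe(): the state, without advancing time (a new reading comes with each control period).
- optics.get_image(name): name is "scene" or "top" or "wrist"; returns (picture, depth): 420x560x3 uint8, red, green, blue; 420x560 float32, m along the optical axis (not along the pixel's ray), 0 where there is no reading.
- optics.get_calibration(name): a dict with "camera_matrix" (3x3 intrinsics, pixels), "position" and "orientation" of the camera in the world; the wrist camera has in their place "T_tool_cam" (4x4, takes a point from camera to tool coordinates, whose origin is the TCP and whose axes are the tool frame's). Camera axes: x right, y up, looking along -z (the intrinsics and any distortion apply to the point x, -y, -z); pixel columns grow to the right and rows downward; lengths in m; the calibration is good to about 2 mm. A picture is of the moment at which its call begins: read the wrist's pose just before it. get_calibration takes no time and is no camera call.
- arm.sign_off(): hands the job in, once; it reports no verdict.
Trained networks look in the newest picture that a camera, given by its name, has taken for a name from the list of things; names that differ only in an ending like _2 or _b are one class to them, and where a whole thing is asked for, a point or a joint stands for the part that bears it (a point fixed in the world has none). Each returns a list of dicts, best first, with "confidence" (0 to 1); they miss things now and then, are a little off and sometimes report something else, mostly with a low value. They report only what shows in the picture. A call takes as long as a camera call. They do not tell look-alikes from the thing itself.
- finder.search_frame(camera, thing): "bbox" ([left, top, width, height] in pixels, round what is visible of it).
- finder.regions_of(camera, thing): "region" (420x560 bool, what is visible of it) and "bbox" ([left, top, width, height] in pixels, round what is visible of it).
- finder.place_of(camera, thing): "xy" ([column, row] in pixels: a listed point, or the origin of a listed thing).
The state is a dict: "clock": time; "joints": joint angles; "dq": joint speeds; "joint_efforts": joint torques, N m; "position": TCP position; "ee_rot": TCP orientation; "force": force on the tool from outside, world axes, zero at the start; "ft_torque": the same for the moment, N m; "width": opening from 0.0 (shut) to 1.0 (fully open).
Only numpy, scipy, OpenCV 4.12 (cv2) and the standard library are available. Lean on these libraries where they do the work, as an engineer would, in place of code of your own. Each camera call takes 0.05 s, during which the arm holds its last target.

### The job

The tall carton of spare parts is to be stored lying down on the low steel shelf tray. Slide it upright until its foot bears squarely on the tray's front edge, then push high on its near face so that it tips over that edge onto the tray, and finally push it along the tray until its top sits squarely home against the back lip. At the edge and again at the lip hold it pressed with a push of about 12 N for half a second; its contents are delicate, so never push on it with more than 17 N, not even by a bump; leave the other things on the bench alone and let go at the end.

Things in the scene. Friction and masses are not known exactly. Their poses are not given: they have to be found in the camera images.
- tray: Fixed low tray of bare folded steel on the bench: a flat slab 225 mm deep (its x), 240 mm wide (its y), its top 20 mm above the bench, no side walls. Origin: middle of its front edge at bench level. Its x points level from the front edge to the back lip, z up. The front edge is a plain upright step 20 mm high that stops the foot of the carton, which stands before it (negative x).
- lip: The tray's fixed back lip, an upright steel strip 12 mm thick, 240 mm wide, its upper edge 70 mm above the bench (50 mm above the tray's top). Origin: bench level, at the middle of the face that looks to the front edge (225 mm behind that edge); axes as the tray's.
- carton: Loose closed taped cardboard carton, 90 mm (its x) by 120 mm (its y) by 165 mm tall (its z), rigid, 0.49 to 0.72 kg; too wide to be grasped. Origin: centre of its underside; z up through its top. It starts upright on the bench, 25 to 75 mm short of the tray, its x axis pointing within 0.2 rad along the tray's x; its +x face must end lying on the tray.
- carton_mid (a point): The carton's centre, 82.5 mm above its underside, axes as the carton's; also its centre of mass. Friction is not known exactly: sliding takes 2 to 7 N. Pushed 30 mm above the bench the carton slides and stays upright, pushed high it may topple before it reaches the tray. Over the tray's edge it balances at 36 degrees, then falls.
- carton_top (a point): The middle of the carton's top face, 165 mm above its underside, axes as the carton's. Once the carton is lying, its top faces the lip, and its underside faces away from it, near or a little before the tray's front edge.
- pulley_a: Bystander: loose dark steel belt pulley, 64 mm across, 38 mm high, standing flat on the bench beside the carton and tray. Origin: centre of its underside.
- pulley_b: Bystander: loose dark steel belt pulley, 52 mm across, 44 mm high, standing flat on the bench beside the carton and tray. Origin: centre of its underside.
- tape_roll: Bystander: loose roll of brown tape, 84 mm across, 45 mm high, standing flat on the bench beside the carton and tray. Origin: centre of its underside.
There are look-alikes about, which are no part of the job. There is more than one size of the carton; the job needs the largest.

How it is judged:
On the way, in this order (a step that is already met when the one before it is completed fails the run):
1. the upright carton's foot is pressed squarely against the tray's front edge (at least 6 N between carton and tray, within 4 degrees of square) for 0.3 s (contact force between carton and tray above 6 N and angle between carton's own z axis and vertical below 0.08 rad and height (world z) of carton below 0.006 m and angle between the x axis of carton and the x axis of tray, either way round below 0.07 rad), for 0.3 s.
2. the carton has been tipped over the edge and lies on the tray on the face that looked at the tray, at rest (angle between carton's own x axis and vertical above 3.06 rad and linear speed of carton below 0.02 m/s), for 0.2 s.
3. the lying carton's top is pressed squarely (within 3.4 degrees) against the back lip (at least 6 N) for 0.3 s (contact force between carton and lip above 6 N and angle between carton's own x axis and vertical above 3.06 rad and angle between the z axis of carton and the x axis of tray, either way round below 0.06 rad), for 0.3 s.
At the end, for the whole second after the job is handed in: The carton lies flat on the tray on the face that first looked at it (within 4 degrees), its top against the back lip (gap under 4 mm) and square to it (within 3.4 degrees), wholly over the tray's width (its centre within 60 mm of the tray's middle line), released and at rest (angle between carton's own x axis and vertical above 3.06 rad and x of carton_top in the frame of lip above -0.004 m and angle between the z axis of carton and the x axis of tray, either way round below 0.06 rad and y of carton_mid in the frame of tray between -0.06 and 0.06 m and linear speed of carton below 0.01 m/s); the robot touches nothing.
It fails at once if the robot pushes on the carton with more than 17 N (contact force between any of the fingers, the arm and carton above 17 N).
It fails at once if a pulley or the tape roll is moved by more than 15 mm (distance of any of pulley_a, pulley_b, tape_roll from where it was at the start of the episode above 0.015 m).
It also fails if it takes over 72 s, if anything falls off the work surface, if the arm or the gripper's body presses on something with over 40 N, if the wrist force passes 120 N, or if a joint passes its speed limit or range.

## Working session

There is one attempt and no reset: what is moved stays moved. The work goes in short steps, Python scripts to look and compute and a tool call to move; the robot and the scene stay as the last step left them, time stands still between calls to the robot, and variables do not carry over. Pictures are saved under pics/ and viewed, and the job is handed in when it is done.

Besides the shell and the picture viewer there is one more tool, called after "Request:" as name([rows], argument=value, ...), one row to a line, values as JSON. send_rows: Moves the arm, as the interface text tells. Its arguments: {"type":"object","properties":{"rows":{"type":"array"},"grip_force":{"type":"number"}},"required":["rows"]}

```bash
ls -la; mkdir -p pics; python3 - <<'E'
from cell import arm, optics, finder
import cv2,numpy as np
print(arm.observe())
for n in ("scene","top"):
    p,d=optics.get_image(n); cv2.imwrite(f"pics/{n}0.png",p[:,:,::-1]); np.save(f"{n}0.npy",d)
    c=optics.get_calibration(n); print(n,c)
    for t in ("carton","tray","lip","pulley_a","tape_roll"):
        print(t,[(r['bbox'],round(r['confidence'],2)) for r in finder.search_frame(n,t)])
print(optics.get_calibration("wrist"))
print(arm.observe()['clock'])
E
```

```text
total 12
drwxr-xr-x  3 agent agent 4096 Dec  6 11:28 .
drwxr-xr-x 23 root  root  4096 Dec  6 11:28 ..
drwxr-xr-x  2 agent agent 4096 Dec  6 11:28 pics
{'clock': 0.0, 'joints': array([-1.29861895,  0.43524532,  0.02497478,  1.57407455, -0.01159624,
        1.1339928 , -0.07508321]), 'dq': array([ 0.0005432 ,  0.00116292,  0.00017188, -0.00177572, -0.00086957,
       -0.00044209,  0.00032082]), 'joint_efforts': array([-4.78108996e-04, -6.67849016e+01,  9.84633341e-01, -3.14446270e+01,
       -6.06247270e-02,  4.30548226e-02,  1.98756970e-04]), 'position': array([0.22866266, 0.58113199, 0.22593984]), 'ee_rot': array([-0.92980315,  1.36477264,  0.92814501]), 'force': array([ 0.14885476,  0.93366501, -0.33034452]), 'ft_torque': array([-0.04748611,  0.04824374, -0.01368995]), 'width': 0.9958177105320402}
scene {'camera_matrix': array([[404.74987309,   0.        , 283.87492461],
       [  0.        , 404.74987309, 209.85925947],
       [  0.        ,   0.        ,   1.        ]]), 'position': array([ 0.82553838, -0.48477409,  0.68011028]), 'orientation': array([0.74314746, 0.16183115, 0.434
[... 800 characters left out ...]
p [([174.1, 144.5, 34.4, 95.9], 0.75)]
pulley_a [([220.7, 120.5, 19.1, 21.8], 0.91), ([268.3, 121.7, 24.7, 32.8], 0.64)]
tape_roll [([324.8, 127.3, 35.1, 40.1], 0.75)]
{'camera_matrix': array([[355.00695028,   0.        , 280.76724688],
       [  0.        , 355.00695028, 206.94834922],
       [  0.        ,   0.        ,   1.        ]]), 'T_tool_cam': array([[ 9.70928115e-04,  2.71133133e-01, -9.62541366e-01,
        -1.57738651e-01],
       [ 6.10097279e-04,  9.62541480e-01,  2.71133781e-01,
         7.27716377e-02],
       [ 9.99999343e-01, -8.50495279e-04,  7.69140998e-04,
        -5.80149999e-04],
       [ 0.00000000e+00,  0.00000000e+00,  0.00000000e+00,
         1.00000000e+00]])}
0.6
```

View pictures.

View pics/scene0.png

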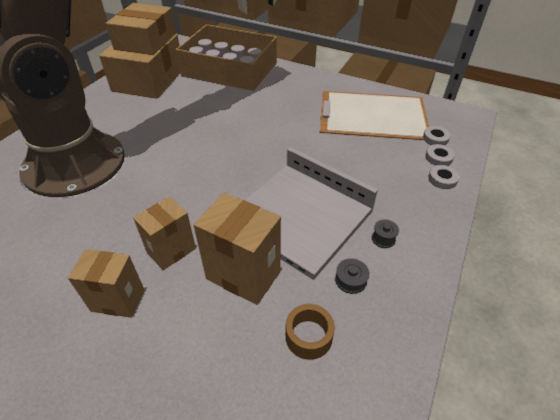

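View pics/top0.png

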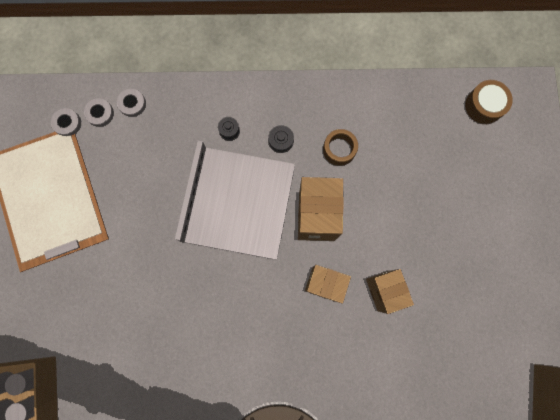

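```bash
cat > h.py <<'E'
import numpy as np,cv2
from scipy.spatial.transform import Rotation as R
from cell import arm, optics, finder
def cloud(n,d,T=None):
    c=optics.get_calibration(n);K=c['camera_matrix']
    v,u=np.mgrid[0:d.shape[0],0:d.shape[1]]
    P=np.stack([(u-K[0,2])/K[0,0]*d,-(v-K[1,2])/K[1,1]*d,-d],-1)
    if T is None:
        T=np.eye(4);T[:3,:3]=R.from_rotvec(c['orientation']).as_matrix();T[:3,3]=c['position']
    W=P@T[:3,:3].T+T[:3,3]; W[d<=0]=np.nan
    return W
def wristT(s):
    T=np.eye(4);T[:3,:3]=R.from_rotvec(s['ee_rot']).as_matrix();T[:3,3]=s['position']
    return T@optics.get_calibration('wrist')['T_tool_cam']
def rect(W,lo,hi,box):
    m=(W[...,2]>lo)&(W[...,2]<hi)&(W[...,0]>box[0])&(W[...,0]<box[1])&(W[...,1]>box[2])&(W[...,1]<box[3])
    p=W[m]; r=cv2.minAreaRect((p[:,:2]*1000).astype(np.float32))
    return len(p),np.median(p[:,2]),r
E
python3 - <<'E'
from h import *
d=np.load('top0.npy');W=cloud('top',d)
for uv in [(322,208),(330,285),(394,292),(240,200),(197,160),(190,200),(228,128),(281,138),(326,147),(322,340)]:
    print(uv,W[uv[1],uv[0]].round(4))
dx=np.load('scene0.npy');S=cloud('scene',dx)
for uv in [(240,215),(165,212),(108,264),(300,210),(375,225),(352,268)]:
    print('s',uv,S[uv[1],uv[0]].round(4))
for n,M in(('top',W),('scene',S)):
    print(n,'carton',rect(M,.15,.18,(.2,.55,-.35,.1)))
    print(n,'tray',rect(M,.014,.026,(.2,.55,-.08,.3)))
    print(n,'lip',rect(M,.06,.08,(.2,.6,.1,.35)))
    print(n,'cartonside',rect(M,.03,.14,(.3,.48,-.16,-.03)))
E
```

```text
(322, 208) [ 0.5519 -0.1059  0.1651]
(330, 285) [ 0.3913 -0.1221  0.114 ]
(394, 292) [ 0.3736 -0.2598  0.1146]
(240, 200) [0.6004 0.0813 0.0188]
(197, 160) [0.689  0.1781 0.0693]
(190, 200) [0.596  0.1962 0.053 ]
(228, 128) [0.7772 0.1085 0.0418]
(281, 138) [ 0.7493 -0.0216  0.0417]
(326, 147) [ 0.7233 -0.1312  0.0452]
(322, 340) [ 0.2639 -0.11   -0.0034]
s (240, 215) [ 0.5575 -0.0945  0.1681]
s (165, 212) [ 0.3981 -0.1104  0.1146]
s (108, 264) [ 0.3869 -0.2511  0.1155]
s (300, 210) [0.5925 0.0908 0.0205]
s (375, 225) [0.7584 0.1059 0.0387]
s (352, 268) [ 0.7515 -0.0202  0.0394]
top carton (1046, np.float64(0.1652821991914062), ((524.4550170898438, -103.13742065429688), (89.15474700927734, 51.567867279052734), 88.71892547607422))
top tray (2883, np.float64(0.02026725626372361), ((512.7439575195312, 49.25128936767578), (321.2631530761719, 149.6446533203125), 68.10274505615234))
top lip (273, np.float64(0.06989619313411599), ((551.3273315429688, 210.54315185546875), (13.871000289916992, 100.69585418701172), 78.67863464355469))
top cartonside (1104, np.float64(0.11221065796798313), ((395.1756896972656, -119.30072021484375), (81.8237533569336, 61.86467361450195), 70.48318481445312))
scene carton (1321, np.float64(0.16699962108104882), ((524.1781005859375, -103.91047668457031), (92.39515686035156, 54.384918212890625), 88.14789581298828))
scene tray (1340, np.float64(0.022174433147397588), ((520.9004516601562, 132.67945861816406), (157.88584899902344, 81.93045806884766), 79.36370086669922))
scene lip (287, np.float64(0.07067731985649506), ((549.5945434570312, 210.3286895751953), (15.568845748901367, 105.66741943359375), 77.2258529663086))
scene cartonside (2218, np.float64(0.10752406517686564), ((392.7609558105469, -120.1064682006836), (82.18111419677734, 64.72290802001953), 70.60044860839844))
```

```bash
python3 - <<'E'
import cv2
p=cv2.imread('pics/scene0.png')[170:330,50:400]
cv2.imwrite('pics/crop0.png',cv2.resize(p,None,fx=2.2,fy=2.2))
E
```

```text
(no output)
```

View pics/crop0.png

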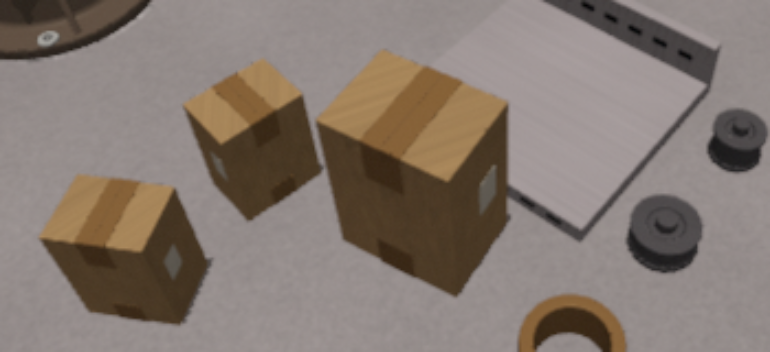

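Candidates for the carton: scene (240,247), the big one 165 mm high, against look-alikes at (165,233) and (108,283), both 115 mm high. The crop confirms that the big one stands before the tray. Next I'll fit it properly, because my boxes clipped x.

```bash
python3 - <<'E'
from h import *
W=cloud('top',np.load('top0.npy'));S=cloud('scene',np.load('scene0.npy'))
for n,M in(('top',W),('scene',S)):
    print(n,'carton',rect(M,.155,.18,(.4,.72,-.25,.0)))
    print(n,'lip',rect(M,.06,.08,(.4,.75,.1,.35)))
    print(n,'tray',rect(M,.013,.027,(.4,.72,-.04,.3)))
    print(n,'small',rect(M,.105,.13,(.3,.48,-.2,-.03)))
    m=(abs(M[...,2]-.1)<.04)&(abs(M[...,0]-.55)<.1)&(abs(M[...,1]+.1)<.1)
    # tray front edge: points z~.02 near front
    t=M[(abs(M[...,2]-.02)<.006)&(abs(M[...,0]-.6)<.2)&(abs(M[...,1]-.09)<.14)]
    for xs in np.arange(.48,.73,.02):
        q=t[abs(t[:,0]-xs)<.01]
        if len(q)>5: print(round(xs,2),len(q),np.sort(q[:,1])[[2,-3]].round(3),end=' | ')
    print()
E
```

```text
top carton (2379, np.float64(0.16538996282758278), ((559.5684814453125, -104.30757904052734), (89.41757202148438, 120.95399475097656), 87.77850341796875))
top lip (622, np.float64(0.07017024464129973), ((619.4862060546875, 196.44293212890625), (13.997511863708496, 239.93673706054688), 78.33444213867188))
top tray (8813, np.float64(0.020362113556746886), ((596.8007202148438, 85.64090728759766), (236.22232055664062, 241.5065155029297), 78.03813171386719))
top small (1075, np.float64(0.11234750068813426), ((395.4230651855469, -119.43054962158203), (81.95260620117188, 61.33055877685547), 70.61778259277344))
0.48 445 [-0.01   0.156] | 0.5 749 [-0.015  0.215] | 0.52 788 [-0.018  0.211] | 0.54 782 [-0.023  0.208] | 0.56 776 [-0.026  0.204] | 0.58 772 [-0.031  0.2  ] | 0.6 759 [-0.034  0.196] | 0.62 743 [-0.039  0.191] | 0.64 744 [-0.044  0.187] | 0.66 735 [-0.047  0.182] | 0.68 720 [-0.05   0.179] | 0.7 557 [-0.043  0.174] | 0.72 252 [-0.021  0.17 ] | 
scene carton (3167, np.float64(0.16699158772437217), ((557.5281982421875, -104.98690032958984), (92.57666015625, 121.26966094970703), 87.82025146484375))
scene lip (735, np.float64(0.0706409487918973), ((615.953857421875, 196.19644165039062), (16.63859748840332, 241.4224395751953), 78.12261962890625))
scene tray (6685, np.float64(0.021981300018217298), ((592.1627197265625, 82.05140686035156), (229.7318878173828, 242.03662109375), 78.21009826660156))
scene small (1199, np.float64(0.11445056633069906), ((392.7662353515625, -120.09149169921875), (81.7027587890625, 64.72290802001953), 70.60044860839844))
0.48 180 [0.063 0.166] | 0.5 367 [0.062 0.215] | 0.52 391 [0.058 0.212] | 0.54 395 [0.057 0.207] | 0.56 408 [0.045 0.204] | 0.58 517 [0.002 0.201] | 0.6 673 [-0.037  0.194] | 0.62 746 [-0.042  0.191] | 0.64 770 [-0.046  0.188] | 0.66 785 [-0.049  0.184] | 0.68 794 [-0.049  0.179] | 0.7 590 [-0.034  0.175] | 0.72 243 [0.061 0.171] |
```

```bash
cat >> h.py <<'E'
import json
a=np.deg2rad(78.15); TX=np.array([np.cos(a),np.sin(a),0]); TY=np.array([-TX[1],TX[0],0]); TO=np.array([.5707,-.0298,0])
def tw(x,y,z): return TO+TX*x+TY*y+np.array([0,0,z])
def wt(p): q=np.asarray(p)-TO; return np.array([q@TX,q@TY,q[2]])
def ori(pitch,sgn,yaw=0):
    # tool x forward along tray x, pitched down by pitch deg, yaw deg about world z
    Rz=R.from_euler('z',yaw,degrees=True)
    t=np.deg2rad(pitch); x=np.cos(t)*TX-np.sin(t)*np.array([0,0,1]); z=sgn*TY
    return Rz*R.from_matrix(np.stack([x,np.cross(z,x),z],1))
def load(): 
    c=json.load(open('cmd.json')); return np.array(c['p']),R.from_rotvec(c['r'])
def save(p,r): json.dump({'p':list(map(float,p)),'r':list(map(float,r.as_rotvec()))},open('cmd.json','w'))
def delta(p,r):
    p0,r0=load(); return (r0.inv().apply(p-p0)*1000).round(1),(r0.inv()*r).as_rotvec(degrees=True).round(2)
def did(sh,tn):
    p0,r0=load(); save(p0+r0.apply(np.array(sh)/1000),r0*R.from_rotvec(np.array(tn),degrees=True))
def rep():
    s=arm.observe(); p0,r0=load(); m=R.from_rotvec(s['ee_rot'])
    print('t',round(s['clock'],2),'tcp tray mm',(wt(s['position'])*1000).round(1),'cmd',(wt(p0)*1000).round(1),'F tray',np.array([s['force']@TX,s['force']@TY,s['force'][2]]).round(2),'roterr',(r0.inv()*m).as_rotvec(degrees=True).round(2),'w',round(s['width'],3))
    return s
E
python3 - <<'E'
from h import *
s=arm.observe(); r=R.from_rotvec(s['ee_rot']); save([.229,.582,.227],r)
print(r.as_matrix().round(3)); rep()
for sg in (1,-1):
    print(sg,ori(45,sg).as_matrix().round(2).tolist(),delta(tw(-.2,0,.25),ori(45,sg)))
E
```

```text
[[ 0.    -0.931  0.366]
 [ 0.     0.366  0.931]
 [-1.    -0.     0.   ]]
t 0.6 tcp tray mm [528.2 460.1 226.8] cmd [528.6 460.1 227. ] F tray [-0.12 -0.51 -0.63] roterr [0. 0. 0.] w 1.0
1 [[0.15, -0.15, -0.98], [0.69, -0.69, 0.21], [-0.71, -0.71, -0.0]] (array([ -23. , -575.4, -641.4]), array([-93.9 , -38.89, -32.85]))
-1 [[0.15, 0.15, 0.98], [0.69, 0.69, -0.21], [-0.71, 0.71, -0.0]] (array([ -23. , -575.4, -641.4]), array([ 75.92, -31.44,  37.23]))
```

Request:
send_rows([
  [[-9, -29, -32, 3.8, -1.6, 1.9, 70], [-18, -58, -64, 7.6, -3.2, 3.8, 70], [-27, -87, -96, 11.4, -4.8, 5.7, 70], [-36, -116, -128, 15.2, -6.4, 7.6, 70], [-45, -145, -160, 19, -8, 9.5, 70], [-54, -174, -192, 22.8, -9.6, 11.4, 70], [-63, -203, -224, 26.6, -11.2, 13.3, 70], [-72, -232, -256, 30.4, -12.8, 15.2, 70]],
])

```text
clock: 1.4
position: [0.3514, 0.2568, 0.2997]
ee_rot: [-0.234, 1.455, 0.778]
force: [1.1, 0.2, -0.1]
width: 0.699
```

```bash
python3 - <<'E'
from h import *
did([-72,-232,-256],[30.4,-12.8,15.2]); s=rep(); print(s['joints'].round(2))
for f in(1,):
    print(delta(tw(-.22,-.003,.27),ori(45,-1)))
E
```

```text
t 1.4 tcp tray mm [235.5 273.4 299.7] cmd [237.4 274.1 299. ] F tray [ 0.41 -1.   -0.11] roterr [ 0.13 -0.18  0.09] w 0.699
[-0.75  0.    0.28  2.01 -0.38  1.08  0.36]
(array([-151.3, -488.1, -160.4]), array([ 45.46, -18.86,  21.96]))
```

Request:
send_rows([
  [[-13, -44, -14, 4.1, -1.7, 2, 70], [-26, -88, -28, 8.2, -3.4, 4, 70], [-39, -132, -42, 12.3, -5.1, 6, 70], [-52, -176, -56, 16.4, -6.8, 8, 70], [-65, -220, -70, 20.5, -8.5, 10, 70], [-78, -264, -84, 24.6, -10.2, 12, 70], [-91, -308, -98, 28.7, -11.9, 14, 70], [-104, -352, -112, 32.8, -13.6, 16, 70]],
])

```text
clock: 2.2
position: [0.4821, -0.1034, 0.2735]
ee_rot: [0.489, 1.437, 0.555]
force: [1.3, 0.2, 0.4]
width: 0.702
```

```bash
python3 - <<'E'
from h import *
did([-104,-352,-112],[32.8,-13.6,16]); s=rep(); print(s['joints'].round(2))
print(delta(tw(-.22,-.003,.17),ori(45,-1)))
E
```

```text
t 2.2 tcp tray mm [-90.3  71.6 273.5] cmd [-88.2  72.6 273.8] F tray [ 0.41 -1.2   0.38] roterr [ 0.09 -0.1   0.08] w 0.702
[ 0.01  0.45  0.74  1.79 -0.8   1.56  1.05]
(array([  -6.8, -180.3,   35.9]), array([12.63, -5.31,  5.98]))
```

```bash
python3 - <<'E'
from h import *
print(delta(tw(-.22,-.003,.27),ori(45,-1)));print(delta(tw(-.22,-.003,.10),ori(45,-1)))
E
```

```text
(array([ -84.9, -118.3,   43.6]), array([12.63, -5.31,  5.98]))
(array([  47.8, -223.8,   30.4]), array([12.63, -5.31,  5.98]))
```

Request:
send_rows([
  [[-21, -30, 11, 3.2, -1.3, 1.5, 70], [-43, -59, 22, 6.3, -2.6, 3, 70], [-64, -89, 33, 9.5, -4, 4.5, 70], [-85, -118, 44, 12.6, -5.3, 6, 70], [-52, -145, 41, 12.6, -5.3, 6, 70], [-19, -171, 37, 12.6, -5.3, 6, 70], [14, -197, 34, 12.6, -5.3, 6, 70], [48, -224, 30, 12.6, -5.3, 6, 70]],
])

```text
clock: 3.0
position: [0.5281, -0.2463, 0.0979]
ee_rot: [0.755, 1.397, 0.454]
force: [0.6, -0.4, -0.7]
width: 0.7
```

```bash
python3 - <<'E'
from h import *
did([48,-224,30],[12.6,-5.3,6]); s=rep(); print(s['joints'].round(2))
p,d=optics.get_image('scene'); cv2.imwrite('pics/scene1.png',p[:,:,::-1])
s=arm.observe();p,d=optics.get_image('wrist'); cv2.imwrite('pics/wrist1.png',p[:,:,::-1]); W=cloud('wrist',d,wristT(s))
print('carton',rect(W,.155,.18,(.4,.72,-.25,.0)))
np.save('w1.npy',W)
for z in (.04,.1,.14):
    m=(abs(W[...,2]-z)<.01)&(abs(W[...,0]-.555)<.1)&(W[...,1]>-.2)&(W[...,1]<-.06); q=W[m]
    if len(q)>20: t=np.array([wt(a) for a in q]); print(z,len(q),np.polyfit(t[:,1],t[:,0],1))
print(delta(tw(-.15,-.003,.03),ori(45,-1)))
E
```

```text
t 3.0 tcp tray mm [-220.6   -2.8   97.9] cmd [-220.1   -2.6   99.7] F tray [-0.26 -0.7  -0.68] roterr [-0.05 -0.02 -0.02] w 0.7
[ 0.34  0.88  0.68  1.63 -1.02  1.6   1.21]
carton (3534, np.float64(0.15878651435618985), ((554.8814697265625, -150.64794921875), (5.972879409790039, 119.3169937133789), 85.6876449584961))
0.04 2565 [-0.1571763 -0.1229119]
0.1 4903 [-0.15752555 -0.12287694]
0.14 8430 [-0.15701298 -0.12299923]
(array([98.9,  0.3,  0.4]), array([ 0.03, -0.02, -0.02]))
```

View pics/scene1.png

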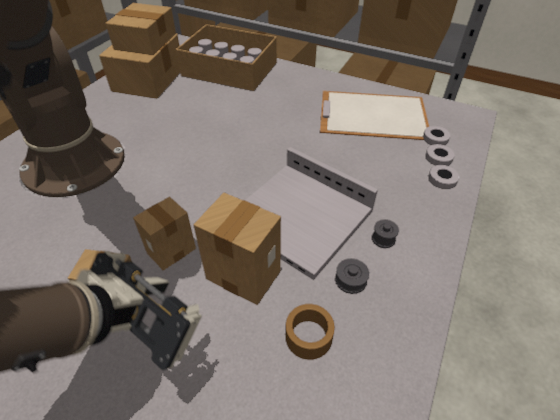

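View pics/wrist1.png

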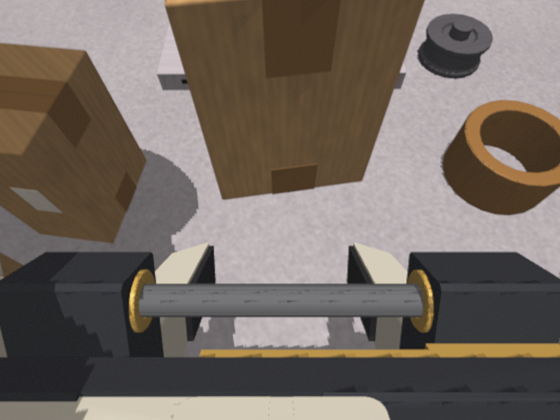

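Request:
send_rows([
  [[12, 1, 0, 0, 0, 0, 70], [24, 1, 0, 0, 0, 0, 70], [36, 1, 0, 0, 0, 0, 70], [48, 2, 0, 0, 0, 0, 70], [60, 2, 0, 0, 0, 0, 70], [72, 3, 0, 0, 0, 0, 70], [84, 3, 0, 0, 0, 0, 70], [95, -9, 0, 0, 0, 0, 70]],
])

```text
clock: 3.9
position: [0.5412, -0.1851, 0.0258]
ee_rot: [0.755, 1.397, 0.456]
force: [0.2, 0.1, -0.4]
width: 0.7
```

```bash
python3 - <<'E'
from h import *
did([95,-9,0],[0,0,0]); s=rep(); print(s['joints'].round(2))
print(delta(tw(-.145,-.003,.026),ori(45,-1)))
E
```

```text
t 3.9 tcp tray mm [-158.1   -3.    25.8] cmd [-159.3   -2.6   26.1] F tray [ 0.14 -0.19 -0.37] roterr [-0.13  0.01  0.05] w 0.7
[ 0.27  0.94  0.63  1.74 -1.11  1.47  1.27]
(array([10.2, 10. ,  0.4]), array([ 0.03, -0.02, -0.02]))
```

Request:
send_rows([
  [[5, 5, 0, 0, 0, 0, 70], [10, 10, 0, 0, 0, 0, 70], [11.4, 11.4, 0, 0, 0, 0, 70], [12.8, 12.8, 0, 0, 0, 0, 70], [14.2, 14.2, 0, 0, 0, 0, 70], [15.6, 15.6, 0, 0, 0, 0, 70], [17, 17, 0, 0, 0, 0, 70], [18.4, 18.4, 0, 0, 0, 0, 70]],
])

```text
clock: 4.7
position: [0.5457, -0.1615, 0.0259]
ee_rot: [0.756, 1.397, 0.453]
force: [-0.3, -2.8, 0.1]
width: 0.701
```

```bash
python3 - <<'E'
from h import *
did([18.4,18.4,0],[0,0,0]); s=rep()
E
```

```text
t 4.7 tcp tray mm [-134.    -2.5   25.9] cmd [-133.3   -2.6   26.2] F tray [-2.82 -0.33  0.11] roterr [ 0.   -0.02 -0.04] w 0.701
```

Request:
send_rows([
  [[1.5, 1.5, 0, 0, 0, 0, 70], [3, 3, 0, 0, 0, 0, 70], [4.5, 4.5, 0, 0, 0, 0, 70], [6, 6, 0, 0, 0, 0, 70], [7.5, 7.5, 0, 0, 0, 0, 70], [9, 9, 0, 0, 0, 0, 70], [10.5, 10.5, 0, 0, 0, 0, 70], [12, 12, 0, 0, 0, 0, 70]],
])

```text
clock: 5.5
position: [0.5492, -0.1443, 0.0259]
ee_rot: [0.756, 1.397, 0.454]
force: [-2.3, -3.3, -0.0]
width: 0.699
```

```bash
cat >> h.py <<'E'
def look(tag,lo=.155,hi=.18,box=(.4,.72,-.25,.05),cam='top'):
    p,d=optics.get_image(cam); cv2.imwrite(f'pics/{tag}.png',p[:,:,::-1]); W=cloud(cam,d)
    n,z,r=rect(W,lo,hi,box); c=wt([r[0][0]/1000,r[0][1]/1000,z])
    an=r[2]-78.15; an=(an+45)%90-45
    print(tag,n,'ctr tray mm',(c*1000).round(1),'size',np.round(r[1],1),'yaw rel tray',round(an,2)); return W
E
python3 - <<'E'
from h import *
did([12,12,0],[0,0,0]); s=rep(); look('top2'); look('scene2',cam='scene')
E
```

```text
t 5.5 tcp tray mm [-116.5   -2.4   25.9] cmd [-116.3   -2.6   26.2] F tray [-3.66  1.56 -0.04] roterr [0.   0.01 0.  ] w 0.699
top2 1963 ctr tray mm [-117.8  -12.4  165.4] size [201.7 120.7] yaw rel tray 2.95
scene2 3468 ctr tray mm [-118.8   -9.1  167. ] size [204.9 122.6] yaw rel tray 2.37
```

```bash
cat >> h.py <<'E'
def look(tag,lo=.155,hi=.18,xmin=-.1,xmax=.3,cam='top',shot=True):
    p,d=optics.get_image(cam); cv2.imwrite(f'pics/{tag}.png',p[:,:,::-1]); W=cloud(cam,d)
    Q=(W-TO); X=Q@TX; Y=Q@TY
    m=(W[...,2]>lo)&(W[...,2]<hi)&(X>xmin)&(X<xmax)&(abs(Y)<.11)
    r=cv2.minAreaRect((np.stack([X[m],Y[m]],1)*1000).astype(np.float32)); an=(r[2]+45)%90-45
    print(tag,m.sum(),'z',np.median(W[m][:,2]).round(4),'ctr',np.round(r[0],1),'size',np.round(r[1],1),'yaw',round(an,2)); return W,X,Y
E
python3 - <<'E'
from h import *
for c in('top','scene'):look(c+'3',cam=c,xmin=-.112)
E
```

```text
top3 1969 z 0.1654 ctr [-61.7  -9.3] size [ 90.  120.5] yaw 2.4
scene3 3091 z 0.167 ctr [-62.5  -7.4] size [ 92.3 121.5] yaw 2.46
```

View pics/top3.png

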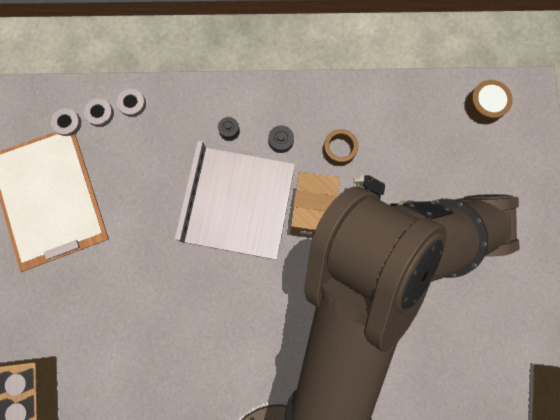

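Request:
send_rows([
  [[1.2, 1.2, 0, 0, 0, 0, 70], [2.4, 2.4, 0, 0, 0, 0, 70], [3.6, 3.6, 0, 0, 0, 0, 70], [4.8, 4.8, 0, 0, 0, 0, 70], [6, 6, 0, 0, 0, 0, 70], [7, 7, 0, 0, 0, 0, 70], [8, 8, 0, 0, 0, 0, 70], [9, 9, 0, 0, 0, 0, 70]],
])

```text
clock: 6.5
position: [0.5519, -0.1321, 0.0259]
ee_rot: [0.756, 1.397, 0.454]
force: [-1.2, -3.3, 0.1]
width: 0.698
```

```bash
python3 - <<'E'
from h import *
did([9,9,0],[0,0,0]); s=rep()
for c in('top','scene'):look(c+'4',cam=c,xmin=-.1)
E
```

```text
t 6.5 tcp tray mm [-104.    -2.6   25.9] cmd [-103.6   -2.6   26.2] F tray [-3.47  0.47  0.14] roterr [-0.   -0.02 -0.01] w 0.698
top4 1926 z 0.1653 ctr [-51.  -11.7] size [120.4  90. ] yaw -1.06
scene4 3026 z 0.167 ctr [-51.4  -9.4] size [121.6  93.2] yaw -0.39
```

Request:
send_rows([
  [[0.3, 0.3, 0, 0, 0, 0, 70], [0.6, 0.6, 0, 0, 0, 0, 70], [0.9, 0.9, 0, 0, 0, 0, 70], [1.2, 1.2, 0, 0, 0, 0, 70], [1.5, 1.5, 0, 0, 0, 0, 70], [1.8, 1.8, 0, 0, 0, 0, 70], [2, 2, 0, 0, 0, 0, 70], [2.2, 2.2, 0, 0, 0, 0, 70]],
])

```text
clock: 7.4
position: [0.5524, -0.129, 0.0259]
ee_rot: [0.756, 1.397, 0.454]
force: [-0.8, -3.9, 0.1]
width: 0.701
```

```bash
python3 - <<'E'
from h import *
did([2.2,2.2,0],[0,0,0]); s=rep()
E
```

```text
t 7.4 tcp tray mm [-100.9   -2.5   25.9] cmd [-100.5   -2.6   26.2] F tray [-3.96  0.    0.08] roterr [-0.  0.  0.] w 0.701
```

Request:
send_rows([
  [[0.2, 0.2, 0, 0, 0, 0, 70], [0.4, 0.4, 0, 0, 0, 0, 70], [0.6, 0.6, 0, 0, 0, 0, 70], [0.8, 0.8, 0, 0, 0, 0, 70], [1.0, 1.0, 0, 0, 0, 0, 70], [1.2, 1.2, 0, 0, 0, 0, 70], [1.4, 1.4, 0, 0, 0, 0, 70], [1.6, 1.6, 0, 0, 0, 0, 70]],
])

```text
clock: 8.2
position: [0.5529, -0.1268, 0.0259]
ee_rot: [0.756, 1.397, 0.454]
force: [-1.5, -3.6, 0.5]
width: 0.699
```

```bash
python3 - <<'E'
from h import *
did([1.6,1.6,0],[0,0,0]); s=rep()
E
```

```text
t 8.2 tcp tray mm [-98.6  -2.5  25.9] cmd [-98.2  -2.6  26.2] F tray [-3.88  0.72  0.52] roterr [0. 0. 0.] w 0.699
```

Request:
send_rows([
  [[0.15, 0.15, 0, 0, 0, 0, 70], [0.3, 0.3, 0, 0, 0, 0, 70], [0.45, 0.45, 0, 0, 0, 0, 70], [0.6, 0.6, 0, 0, 0, 0, 70], [0.7, 0.7, 0, 0, 0, 0, 70], [0.8, 0.8, 0, 0, 0, 0, 70], [0.9, 0.9, 0, 0, 0, 0, 70], [1.0, 1.0, 0, 0, 0, 0, 70]],
])

```text
clock: 9.0
position: [0.5532, -0.1255, 0.0259]
ee_rot: [0.756, 1.397, 0.454]
force: [-0.2, -3.7, 0.7]
width: 0.701
```

```bash
python3 - <<'E'
from h import *
did([1.0,1.0,0],[0,0,0]); s=rep()
E
```

```text
t 9.0 tcp tray mm [-97.2  -2.5  25.9] cmd [-96.8  -2.6  26.2] F tray [-3.67 -0.61  0.7 ] roterr [ 0. -0.  0.] w 0.701
```

Request:
send_rows([
  [[0.15, 0.15, 0, 0, 0, 0, 70], [0.3, 0.3, 0, 0, 0, 0, 70], [0.45, 0.45, 0, 0, 0, 0, 70], [0.6, 0.6, 0, 0, 0, 0, 70], [0.7, 0.7, 0, 0, 0, 0, 70], [0.8, 0.8, 0, 0, 0, 0, 70], [0.9, 0.9, 0, 0, 0, 0, 70], [1.0, 1.0, 0, 0, 0, 0, 70]],
])

```text
clock: 9.8
position: [0.5535, -0.1248, 0.0258]
ee_rot: [0.756, 1.397, 0.453]
force: [-1.6, -6.9, 0.5]
width: 0.703
```

```bash
python3 - <<'E'
from h import *
did([1.0,1.0,0],[0,0,0]); s=rep()
for c in('top','scene'):look(c+'5',cam=c,xmin=-.095)
E
```

```text
t 9.8 tcp tray mm [-96.5  -2.7  25.8] cmd [-95.4  -2.6  26.2] F tray [-7.04  0.14  0.49] roterr [ 0.01 -0.04 -0.07] w 0.703
top5 1886 z 0.1654 ctr [-43.8 -12.1] size [121.4  89.6] yaw -0.87
scene5 2983 z 0.167 ctr [-45.2  -9.8] size [ 92.5 121.9] yaw 0.42
```

Request:
send_rows([
  [[0.1, 0.1, 0, 0, 0, 0, 70], [0.2, 0.2, 0, 0, 0, 0, 70], [0.3, 0.3, 0, 0, 0, 0, 70], [0.4, 0.4, 0, 0, 0, 0, 70], [0.5, 0.5, 0, 0, 0, 0, 70], [0.6, 0.6, 0, 0, 0, 0, 70], [0.6, 0.6, 0, 0, 0, 0, 70], [0.6, 0.6, 0, 0, 0, 0, 70]],
])

```text
clock: 10.7
position: [0.5536, -0.1247, 0.0258]
ee_rot: [0.755, 1.397, 0.451]
force: [-1.8, -7.8, 0.9]
width: 0.704
```

```bash
python3 - <<'E'
from h import *
did([.6,.6,0],[0,0,0]); s=rep()
E
```

```text
t 10.7 tcp tray mm [-96.4  -2.7  25.8] cmd [-94.5  -2.6  26.2] F tray [-8.06  0.2   0.91] roterr [ 0.03 -0.07 -0.12] w 0.704
```

Request:
send_rows([
  [[0.1, 0.1, 0, 0, 0, 0, 70], [0.2, 0.2, 0, 0, 0, 0, 70], [0.3, 0.3, 0, 0, 0, 0, 70], [0.4, 0.4, 0, 0, 0, 0, 70], [0.5, 0.5, 0, 0, 0, 0, 70], [0.6, 0.6, 0, 0, 0, 0, 70], [0.7, 0.7, 0, 0, 0, 0, 70], [0.8, 0.8, 0, 0, 0, 0, 70]],
])

```text
clock: 11.5
position: [0.5537, -0.1245, 0.0258]
ee_rot: [0.755, 1.397, 0.45]
force: [-4.0, -12.0, 2.9]
width: 0.699
```

```bash
python3 - <<'E'
from h import *
did([.8,.8,0],[0,0,0]); s=rep()
E
```

```text
t 11.5 tcp tray mm [-96.2  -2.8  25.8] cmd [-93.4  -2.6  26.2] F tray [-12.54   1.47   2.86] roterr [ 0.05 -0.11 -0.2 ] w 0.699
```

Request:
send_rows([
  [[0, 0, 0, 0, 0, 0, 70], [0, 0, 0, 0, 0, 0, 70], [0, 0, 0, 0, 0, 0, 70], [0, 0, 0, 0, 0, 0, 70], [0, 0, 0, 0, 0, 0, 70], [0, 0, 0, 0, 0, 0, 70], [0, 0, 0, 0, 0, 0, 70], [0, 0, 0, 0, 0, 0, 70]],
])

```text
clock: 12.3
position: [0.5537, -0.1246, 0.0257]
ee_rot: [0.755, 1.397, 0.45]
force: [-3.8, -10.3, 2.1]
width: 0.701
```

```bash
python3 - <<'E'
from h import *
s=rep()
for c in('top','scene'):look(c+'6',cam=c,xmin=-.092)
s=rep()
print(delta(tw(-.125,-.008,.0262),ori(45,-1)),delta(tw(-.125,-.008,.14),ori(45,-1)))
E
```

```text
t 12.3 tcp tray mm [-96.2  -2.8  25.7] cmd [-93.4  -2.6  26.2] F tray [-10.86   1.63   2.11] roterr [ 0.05 -0.11 -0.2 ] w 0.701
top6 1858 z 0.1653 ctr [-44.1 -11.9] size [ 90.1 120.4] yaw 0.08
scene6 2988 z 0.167 ctr [-45.4  -9.6] size [121.9  92.8] yaw -0.02
t 12.4 tcp tray mm [-96.2  -2.8  25.7] cmd [-93.4  -2.6  26.2] F tray [-10.86   0.8    2.96] roterr [ 0.05 -0.11 -0.2 ] w 0.704
(array([-22.4, -22.3,   5.4]), array([ 0.03, -0.02, -0.02])) (array([-102.8,   58.2,    5.4]), array([ 0.03, -0.02, -0.02]))
```

View pics/scene6.png

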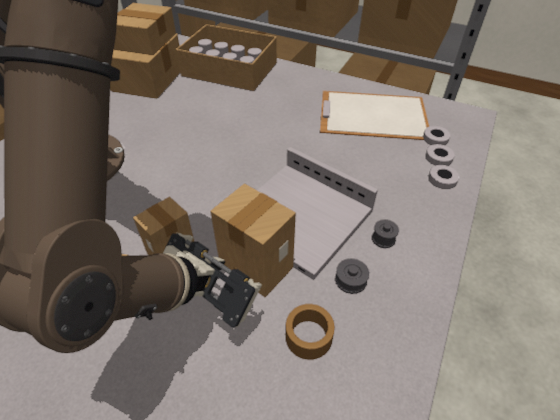

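Request:
send_rows([
  [[-8, -8, 2, 0, 0, 0, 70], [-22, -22, 5, 0, 0, 0, 70], [-41, -3, 7, 0, 0, 0, 70], [-60, 15, 7, 0, 0, 0, 70], [-79, 34, 7, 0, 0, 0, 70], [-98, 53, 7, 0, 0, 0, 70], [-92, 59, 7, 0, 0, 0, 70], [-87, 64, 7, 0, 0, 0, 70]],
])

```text
clock: 13.2
position: [0.5577, -0.1385, 0.1331]
ee_rot: [0.756, 1.397, 0.456]
force: [-0.8, -0.7, -0.3]
width: 0.7
```

```bash
python3 - <<'E'
from h import *
did([-87,64,7],[0,0,0]); s=rep();print(s['joints'].round(2))
for c in('top','scene'):look(c+'7',cam=c,xmin=-.1)
E
```

```text
t 13.2 tcp tray mm [-109.1   -9.6  133.1] cmd [-109.7   -9.6  132.9] F tray [-0.86  0.62 -0.35] roterr [-0.07  0.01  0.07] w 0.7
[ 0.16  0.77  0.67  1.76 -1.07  1.52  1.1 ]
top7 2368 z 0.1655 ctr [-44.3 -12. ] size [ 90.5 120.4] yaw 0.1
scene7 2983 z 0.1669 ctr [-44.7  -9.6] size [121.7  93.1] yaw -0.07
```

Request:
send_rows([
  [[4, 4, 0, 0, 0, 0, 70], [7.5, 7.5, 0, 0, 0, 0, 70], [8.4, 8.4, 0, 0, 0, 0, 70], [9.3, 9.3, 0, 0, 0, 0, 70], [9.6, 10.7, 0, 0, 0, 0, 70], [9.9, 12.1, 0, 0, 0, 0, 70], [10.2, 13.5, 0, 0, 0, 0, 70], [10.5, 15, 0, 0, 0, 0, 70]],
])

```text
clock: 14.1
position: [0.561, -0.122, 0.1359]
ee_rot: [0.756, 1.397, 0.454]
force: [-0.9, -2.0, -0.1]
width: 0.699
```

```bash
cat >> h.py <<'E'
def tilt(cam='scene',tag='t'):
    p,d=optics.get_image(cam); cv2.imwrite(f'pics/{tag}.png',p[:,:,::-1])
def arc(th): 
    t=np.deg2rad(th); return np.array([-90*np.cos(t)+120*np.sin(t)-6.7, 0, 20+90*np.sin(t)+120*np.cos(t)-6.7])/1000
E
python3 - <<'E'
from h import *
did([10.5,15,0],[0,0,0]); s=rep()
p,r=load(); y=wt(p)[1]
for th in (3,5,8,12,16,20,24,28,32,36,40): a=arc(th); print(th,(a*1000).round(1),delta(tw(a[0],y,a[2]),r)[0])
E
```

```text
t 14.1 tcp tray mm [-92.3  -9.5 135.9] cmd [-91.7  -9.5 136.1] F tray [-2.17  0.43 -0.06] roterr [ 0.01 -0.01 -0.01] w 0.699
3 [-90.3   0.  137.8] [-0.2  2.2  0. ]
5 [-85.9   0.  140.7] [0.9 7.3 0. ]
8 [-79.1   0.  144.7] [ 2.8 14.9  0. ]
12 [-69.8   0.  149.4] [ 6.1 24.9  0. ]
16 [-60.1   0.  153.5] [10.1 34.6  0. ]
20 [-50.2   0.  156.8] [14.7 44.   0. ]
24 [-40.1   0.  159.5] [19.9 53.   0. ]
28 [-29.8   0.  161.5] [25.8 61.7  0. ]
32 [-19.4   0.  162.8] [32.3 69.9  0. ]
36 [ -9.    0.  163.3] [39.3 77.7  0. ]
40 [  1.5   0.  163.1] [46.8 84.9  0.1]
```

Request:
send_rows([
  [[0, 2.5, 0, 0, 0, 0, 70], [0.5, 5.5, 0, 0, 0, 0, 70], [1.2, 8.5, 0, 0, 0, 0, 70], [2, 11.5, 0, 0, 0, 0, 70], [2.8, 14.8, 0, 0, 0, 0, 70], [3.8, 18, 0, 0, 0, 0, 70], [4.9, 21.5, 0, 0, 0, 0, 70], [6, 25, 0, 0, 0, 0, 70]],
])

```text
clock: 14.9
position: [0.5656, -0.1001, 0.1495]
ee_rot: [0.756, 1.397, 0.454]
force: [0.5, -1.2, -0.5]
width: 0.702
```

```bash
python3 - <<'E'
from h import *
did([6,25,0],[0,0,0]); s=rep()
tilt(tag='scene8'); W=cloud('scene',optics.get_image('scene')[1])
# side face plane: world +x/-y side visible; top-face normal
Q=W-TO; X=Q@TX;Y=Q@TY;Z=W[...,2]
m=(abs(Y+.01)<.045)&(X>-.03)&(X<.08)&(Z>.13)
p=np.stack([X[m],Z[m]],1); c=np.polyfit(p[:,0],p[:,1],1); print(m.sum(),'top slope deg',np.degrees(np.arctan(c[0])))
p,r=load(); y=wt(p)[1]
for th in (12,16,20,24,28,32,36,40,44): a=arc(th); print(th,(a*1000).round(1),delta(tw(a[0],y,a[2]),r)[0])
E
```

```text
t 14.9 tcp tray mm [-69.8  -9.5 149.5] cmd [-69.8  -9.5 149.6] F tray [-1.07 -0.71 -0.52] roterr [-0.    0.    0.01] w 0.702
1004 top slope deg -12.399855803585917
12 [-69.8   0.  149.4] [ 0.1 -0.1 -0. ]
16 [-60.1   0.  153.5] [4.1 9.6 0. ]
20 [-50.2   0.  156.8] [ 8.7 19.   0. ]
24 [-40.1   0.  159.5] [13.9 28.   0. ]
28 [-29.8   0.  161.5] [19.8 36.7  0. ]
32 [-19.4   0.  162.8] [26.3 44.9  0. ]
36 [ -9.    0.  163.3] [33.3 52.7  0. ]
40 [  1.5   0.  163.1] [40.8 59.9  0. ]
44 [ 11.9   0.  162.1] [48.9 66.6  0. ]
```

View pics/scene8.png

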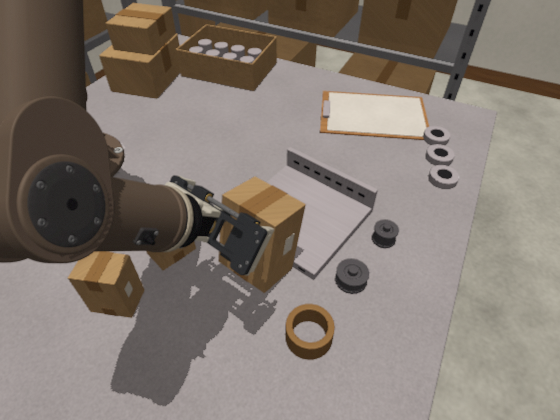

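The scene view shows the carton tilted about 12° over the edge, at (258,235), with the fingers high on its near face. That matches the plan, so I continue along the arc.

Request:
send_rows([
  [[2, 5, 0, 0, 0, 0, 70], [4, 9.6, 0, 0, 0, 0, 70], [6.5, 14.5, 0, 0, 0, 0, 70], [8.7, 19, 0, 0, 0, 0, 70], [11.3, 23.5, 0, 0, 0, 0, 70], [14, 28, 0, 0, 0, 0, 70], [17, 32.5, 0, 0, 0, 0, 70], [19.8, 36.7, 0, 0, 0, 0, 70]],
])

```text
clock: 15.8
position: [0.5738, -0.0607, 0.1614]
ee_rot: [0.756, 1.397, 0.454]
force: [-0.6, -0.4, 0.4]
width: 0.697
```

```bash
python3 - <<'E'
from h import *
did([19.8,36.7,0],[0,0,0]); s=rep()
p,r=load(); y=wt(p)[1]
for th in (32,34,36,38,40,42,44): a=arc(th); print(th,(a*1000).round(1),delta(tw(a[0],y,a[2]),r)[0])
E
```

```text
t 15.8 tcp tray mm [-29.6  -9.4 161.4] cmd [-29.8  -9.5 161.5] F tray [-0.49  0.52  0.39] roterr [-0.01  0.01  0.01] w 0.697
32 [-19.4   0.  162.8] [6.5 8.2 0. ]
34 [-14.2   0.  163.1] [ 9.9 12.1  0. ]
36 [ -9.    0.  163.3] [13.5 16.   0. ]
38 [ -3.7   0.  163.3] [17.2 19.7  0. ]
40 [  1.5   0.  163.1] [21.  23.2  0. ]
42 [  6.7   0.  162.7] [25.  26.6  0. ]
44 [ 11.9   0.  162.1] [29.1 29.9  0. ]
```

Request:
send_rows([
  [[3.2, 4.1, 0, 0, 0, 0, 70], [6.5, 8.2, 0, 0, 0, 0, 70], [9.9, 12.1, 0, 0, 0, 0, 70], [11.7, 14, 0, 0, 0, 0, 70], [13.5, 16, 0, 0, 0, 0, 70], [15.3, 17.8, 0, 0, 0, 0, 70], [17.2, 19.7, 0, 0, 0, 0, 70], [19, 21.5, 0, 0, 0, 0, 70]],
])

```text
clock: 16.6
position: [0.5796, -0.0332, 0.163]
ee_rot: [0.756, 1.397, 0.454]
force: [0.5, 0.3, -0.2]
width: 0.698
```

```bash
python3 - <<'E'
from h import *
did([19,21.5,0],[0,0,0]); s=rep(); tilt(tag='scene9'); s=rep()
E
```

```text
t 16.6 tcp tray mm [ -1.5  -9.4 163. ] cmd [ -1.2  -9.5 163.3] F tray [ 0.36 -0.41 -0.22] roterr [ 0.01 -0.   -0.  ] w 0.698
t 16.65 tcp tray mm [ -1.   -9.4 163.1] cmd [ -1.2  -9.5 163.3] F tray [ 1.59 -0.1   0.35] roterr [-0.01  0.02  0.02] w 0.7
```

View pics/scene9.png

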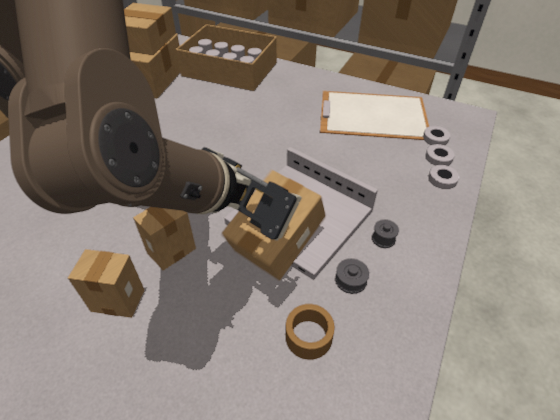

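Request:
send_rows([
  [[0, 0, 0, 0, 0, 0, 70], [0, 0, 0, 0, 0, 0, 70], [-8, -4, 0, 0, 0, 0, 70], [-20, -16, 0, 0, 0, 0, 70], [-32, -28, 0, 0, 0, 0, 70], [-44, -40, 0, 0, 0, 0, 70], [-56, -52, 0, 0, 0, 0, 70], [-68, -64, 0, 0, 0, 0, 70]],
])

```text
clock: 17.45
position: [0.56, -0.1267, 0.1657]
ee_rot: [0.757, 1.397, 0.453]
force: [0.7, -0.1, -0.2]
width: 0.699
```

```bash
python3 - <<'E'
from h import *
did([-68,-64,0],[0,0,0]); s=rep(); 
for c in('top','scene'):look(c+'10',lo=.1,hi=.125,cam=c,xmin=-.05)
s=arm.observe();p,d=optics.get_image('wrist'); cv2.imwrite('pics/wrist10.png',p[:,:,::-1]); W=cloud('wrist',d,wristT(s))
Q=W-TO; X=Q@TX;Y=Q@TY;Z=W[...,2]
m=(abs(Y)<.1)&(X>-.05)&(X<.03)&(Z>.03)&(Z<.1)
print(m.sum(),np.polyfit(Y[m],X[m],1))
E
```

```text
t 17.45 tcp tray mm [-97.   -9.4 165.7] cmd [-94.5  -9.5 166.1] F tray [ 0.05 -0.69 -0.15] roterr [ 0.05 -0.03 -0.02] w 0.699
top10 3771 z 0.1104 ctr [ 30.6 -12.1] size [161.6 120.7] yaw 0.23
scene10 3841 z 0.112 ctr [31.  -9.5] size [121.6 161.9] yaw -0.03Traceback (most recent call last):
  File "<stdin>", line 7, in <module>
    raise TypeError("expected non-empty vector for x")
TypeError: expected non-empty vector for x
```

View pics/scene10.png

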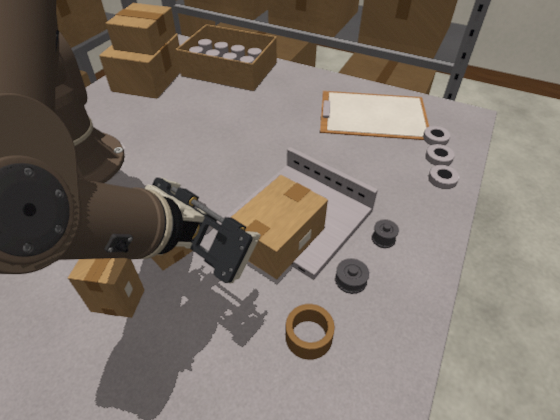

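View pics/wrist10.png

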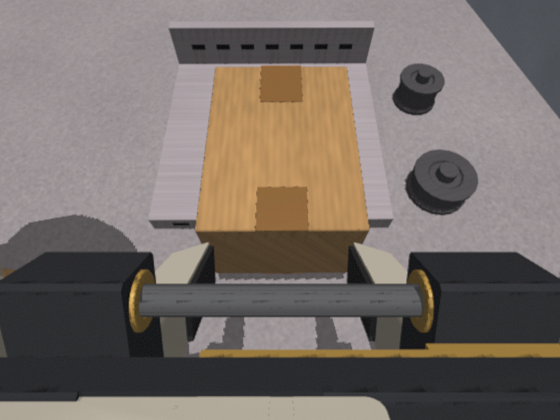

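Request:
send_rows([
  [[20, -20, 1, 0, 0, 0, 70], [41, -41, 1, 0, 0, 0, 70], [61, -61, 1, 0, 0, 0, 70], [82, -82, 1, 0, 0, 0, 70], [86, -78, 1, 0, 0, 0, 70], [90, -74, 1, 0, 0, 0, 70], [94, -70, 1, 0, 0, 0, 70], [97, -67, 1, 0, 0, 0, 70]],
])

```text
clock: 18.4
position: [0.5667, -0.1033, 0.0515]
ee_rot: [0.755, 1.396, 0.455]
force: [0.2, 0.1, -0.6]
width: 0.701
```

```bash
python3 - <<'E'
from h import *
did([97,-67,1],[0,0,0]); s=rep(); print(s['joints'].round(2))
for c in('top','scene'):look(c+'11',lo=.1,hi=.12,cam=c,xmin=-.064)
E
```

```text
t 18.4 tcp tray mm [-72.8 -11.1  51.5] cmd [-73.3 -10.5  50.1] F tray [ 0.17 -0.13 -0.55] roterr [-0.13 -0.05  0.01] w 0.701
[ 0.13  0.87  0.62  1.82 -1.17  1.41  1.2 ]
top11 3519 z 0.1104 ctr [ 28.5 -12.2] size [121.2 165.4] yaw -0.02
scene11 4254 z 0.1119 ctr [27.3 -9.6] size [166.7 121.7] yaw 0.17
```

Request:
send_rows([
  [[2.5, 2.5, 0, 0, 0, 0, 70], [5, 5, 0, 0, 0, 0, 70], [6.5, 6.5, 0, 0, 0, 0, 70], [7.5, 7.5, 0, 0, 0, 0, 70], [8.5, 8.5, 0, 0, 0, 0, 70], [9.5, 9.5, 0, 0, 0, 0, 70], [10.5, 10.5, 0, 0, 0, 0, 70], [11.5, 11.5, 0, 0, 0, 0, 70]],
])

```text
clock: 19.3
position: [0.5691, -0.0886, 0.0498]
ee_rot: [0.756, 1.397, 0.453]
force: [-0.9, -3.1, 0.8]
width: 0.697
```

```bash
python3 - <<'E'
from h import *
did([11.5,11.5,0],[0,0,0]); s=rep()
E
```

```text
t 19.3 tcp tray mm [-57.9 -10.5  49.8] cmd [-57.  -10.5  50.2] F tray [-3.25  0.27  0.76] roterr [ 0.02 -0.03 -0.05] w 0.697
```

Request:
send_rows([
  [[1.2, 1.2, 0, 0, 0, 0, 70], [2.6, 2.6, 0, 0, 0, 0, 70], [4.4, 4.4, 0, 0, 0, 0, 70], [6.4, 6.4, 0, 0, 0, 0, 70], [8.4, 8.4, 0, 0, 0, 0, 70], [10.5, 10.5, 0, 0, 0, 0, 70], [12.5, 12.5, 0, 0, 0, 0, 70], [14.5, 14.5, 0, 0, 0, 0, 70]],
])

```text
clock: 20.1
position: [0.5734, -0.0677, 0.0498]
ee_rot: [0.756, 1.397, 0.454]
force: [-0.2, -2.8, -0.4]
width: 0.699
```

```bash
python3 - <<'E'
from h import *
did([14.5,14.5,0],[0,0,0]); s=rep()
for c in('top','scene'):look(c+'12',lo=.1,hi=.12,cam=c,xmin=-.035)
E
```

```text
t 20.1 tcp tray mm [-36.6 -10.4  49.8] cmd [-36.5 -10.5  50.2] F tray [-2.74 -0.37 -0.39] roterr [0.   0.01 0.  ] w 0.699
top12 3256 z 0.1104 ctr [ 53.7 -12.2] size [165.5 120.6] yaw 0.15
scene12 4023 z 0.1119 ctr [54.  -9.2] size [167.9 121.6] yaw 0.1
```

Request:
send_rows([
  [[2.2, 2.2, 0, 0, 0, 0, 70], [4.6, 4.6, 0, 0, 0, 0, 70], [7.2, 7.2, 0, 0, 0, 0, 70], [9.8, 9.8, 0, 0, 0, 0, 70], [12.4, 12.4, 0, 0, 0, 0, 70], [15, 15, 0, 0, 0, 0, 70], [17.6, 17.6, 0, 0, 0, 0, 70], [20.2, 20.2, 0, 0, 0, 0, 70]],
])

```text
clock: 21.0
position: [0.5792, -0.0398, 0.0499]
ee_rot: [0.756, 1.397, 0.454]
force: [-0.5, -2.8, -0.4]
width: 0.699
```

```bash
python3 - <<'E'
from h import *
did([20.2,20.2,0],[0,0,0]); s=rep()
E
```

```text
t 21.0 tcp tray mm [ -8.  -10.4  49.9] cmd [ -7.9 -10.5  50.2] F tray [-2.85 -0.12 -0.42] roterr [-0.    0.01  0.  ] w 0.699
```

Request:
send_rows([
  [[2.6, 2.6, 0, 0, 0, 0, 70], [5.2, 5.2, 0, 0, 0, 0, 70], [7.8, 7.8, 0, 0, 0, 0, 70], [10.4, 10.4, 0, 0, 0, 0, 70], [13, 13, 0, 0, 0, 0, 70], [15.5, 15.5, 0, 0, 0, 0, 70], [17.5, 17.5, 0, 0, 0, 0, 70], [19.5, 19.5, 0, 0, 0, 0, 70]],
])

```text
clock: 21.8
position: [0.5849, -0.0129, 0.0499]
ee_rot: [0.756, 1.397, 0.454]
force: [-1.0, -2.9, -0.2]
width: 0.699
```

```bash
python3 - <<'E'
from h import *
did([19.5,19.5,0],[0,0,0]); s=rep()
for c in('top','scene'):look(c+'13',lo=.1,hi=.12,cam=c,xmin=.022)
E
```

```text
t 21.8 tcp tray mm [ 19.5 -10.4  49.9] cmd [ 19.7 -10.5  50.2] F tray [-3.    0.41 -0.21] roterr [ 0.  0. -0.] w 0.699
top13 3379 z 0.1104 ctr [109.6 -12.2] size [165.9 121.2] yaw 0.08
scene13 3632 z 0.1119 ctr [109.3  -9.5] size [168.6 121.5] yaw 0.13
```

Request:
send_rows([
  [[2.2, 2.2, 0, 0, 0, 0, 70], [4.6, 4.6, 0, 0, 0, 0, 70], [7, 7, 0, 0, 0, 0, 70], [9.4, 9.4, 0, 0, 0, 0, 70], [11.8, 11.8, 0, 0, 0, 0, 70], [14, 14, 0, 0, 0, 0, 70], [15.8, 15.8, 0, 0, 0, 0, 70], [17.2, 17.2, 0, 0, 0, 0, 70]],
])

```text
clock: 22.7
position: [0.5899, 0.011, 0.05]
ee_rot: [0.756, 1.397, 0.454]
force: [-0.5, -3.6, -0.1]
width: 0.699
```

```bash
python3 - <<'E'
from h import *
did([17.2,17.2,0],[0,0,0]); s=rep()
for c in('top','scene'):look(c+'14',lo=.1,hi=.12,cam=c,xmin=.046)
E
```

```text
t 22.7 tcp tray mm [ 43.9 -10.4  50. ] cmd [ 44.  -10.5  50.2] F tray [-3.6  -0.27 -0.09] roterr [-0.    0.    0.01] w 0.699
top14 3531 z 0.1105 ctr [133.8 -11.9] size [165.5 120.6] yaw 0.18
scene14 3460 z 0.1119 ctr [133.4  -9.2] size [168.7 122.2] yaw 0.28
```

Request:
send_rows([
  [[0.5, 0.5, 0, 0, 0, 0, 70], [1, 1, 0, 0, 0, 0, 70], [1.5, 1.5, 0, 0, 0, 0, 70], [2, 2, 0, 0, 0, 0, 70], [2.4, 2.4, 0, 0, 0, 0, 70], [2.8, 2.8, 0, 0, 0, 0, 70], [3.1, 3.1, 0, 0, 0, 0, 70], [3.4, 3.4, 0, 0, 0, 0, 70]],
])

```text
clock: 23.6
position: [0.5908, 0.0155, 0.0499]
ee_rot: [0.756, 1.397, 0.454]
force: [-0.7, -3.3, -0.0]
width: 0.702
```

```bash
python3 - <<'E'
from h import *
did([3.4,3.4,0],[0,0,0]); s=rep()
E
```

```text
t 23.6 tcp tray mm [ 48.4 -10.4  49.9] cmd [ 48.8 -10.5  50.2] F tray [-3.36 -0.03 -0.02] roterr [-0.  0.  0.] w 0.702
```

Request:
send_rows([
  [[0.2, 0.2, 0, 0, 0, 0, 70], [0.4, 0.4, 0, 0, 0, 0, 70], [0.6, 0.6, 0, 0, 0, 0, 70], [0.8, 0.8, 0, 0, 0, 0, 70], [1, 1, 0, 0, 0, 0, 70], [1.2, 1.2, 0, 0, 0, 0, 70], [1.4, 1.4, 0, 0, 0, 0, 70], [1.6, 1.6, 0, 0, 0, 0, 70]],
])

```text
clock: 24.4
position: [0.5913, 0.0177, 0.0499]
ee_rot: [0.756, 1.397, 0.454]
force: [-0.4, -2.7, -0.4]
width: 0.701
```

```bash
python3 - <<'E'
from h import *
did([1.6,1.6,0],[0,0,0]); s=rep()
E
```

```text
t 24.4 tcp tray mm [ 50.7 -10.4  49.9] cmd [ 51.  -10.5  50.2] F tray [-2.72 -0.11 -0.44] roterr [0. 0. 0.] w 0.701
```

Request:
send_rows([
  [[0.2, 0.2, 0, 0, 0, 0, 70], [0.4, 0.4, 0, 0, 0, 0, 70], [0.6, 0.6, 0, 0, 0, 0, 70], [0.8, 0.8, 0, 0, 0, 0, 70], [0.95, 0.95, 0, 0, 0, 0, 70], [1.1, 1.1, 0, 0, 0, 0, 70], [1.25, 1.25, 0, 0, 0, 0, 70], [1.4, 1.4, 0, 0, 0, 0, 70]],
])

```text
clock: 25.2
position: [0.5917, 0.0196, 0.0499]
ee_rot: [0.756, 1.397, 0.454]
force: [-0.3, -2.8, 0.1]
width: 0.701
```

```bash
python3 - <<'E'
from h import *
did([1.4,1.4,0],[0,0,0]); s=rep()
E
```

```text
t 25.2 tcp tray mm [ 52.7 -10.4  49.9] cmd [ 53.  -10.5  50.2] F tray [-2.8  -0.24  0.06] roterr [-0.  0.  0.] w 0.701
```

Request:
send_rows([
  [[0.15, 0.15, 0, 0, 0, 0, 70], [0.3, 0.3, 0, 0, 0, 0, 70], [0.45, 0.45, 0, 0, 0, 0, 70], [0.6, 0.6, 0, 0, 0, 0, 70], [0.75, 0.75, 0, 0, 0, 0, 70], [0.9, 0.9, 0, 0, 0, 0, 70], [1.05, 1.05, 0, 0, 0, 0, 70], [1.2, 1.2, 0, 0, 0, 0, 70]],
])

```text
clock: 26.0
position: [0.592, 0.0205, 0.0498]
ee_rot: [0.756, 1.397, 0.453]
force: [-1.1, -6.6, 1.6]
width: 0.701
```

```bash
python3 - <<'E'
from h import *
did([1.2,1.2,0],[0,0,0]); s=rep()
for c in('top','scene'):look(c+'15',lo=.1,hi=.12,cam=c,xmin=.055)
E
```

```text
t 26.0 tcp tray mm [ 53.6 -10.5  49.8] cmd [ 54.7 -10.5  50.2] F tray [-6.69 -0.27  1.64] roterr [ 0.03 -0.04 -0.06] w 0.701
top15 3617 z 0.1104 ctr [143.3 -11.9] size [166.  120.5] yaw 0.34
scene15 3401 z 0.1118 ctr [141.7  -9.6] size [166.8 121.3] yaw 0.01
```

Request:
send_rows([
  [[0.15, 0.15, 0, 0, 0, 0, 70], [0.3, 0.3, 0, 0, 0, 0, 70], [0.45, 0.45, 0, 0, 0, 0, 70], [0.6, 0.6, 0, 0, 0, 0, 70], [0.7, 0.7, 0, 0, 0, 0, 70], [0.8, 0.8, 0, 0, 0, 0, 70], [0.9, 0.9, 0, 0, 0, 0, 70], [1, 1, 0, 0, 0, 0, 70]],
])

```text
clock: 26.9
position: [0.5922, 0.0207, 0.0497]
ee_rot: [0.755, 1.397, 0.451]
force: [-3.2, -9.2, 2.4]
width: 0.702
```

```bash
python3 - <<'E'
from h import *
did([1,1,0],[0,0,0]); s=rep()
E
```

```text
t 26.9 tcp tray mm [ 53.8 -10.7  49.7] cmd [ 56.1 -10.5  50.2] F tray [-9.61  1.25  2.35] roterr [ 0.06 -0.09 -0.14] w 0.702
```

Request:
send_rows([
  [[0.15, 0.15, 0, 0, 0, 0, 70], [0.3, 0.3, 0, 0, 0, 0, 70], [0.4, 0.4, 0, 0, 0, 0, 70], [0.4, 0.4, 0, 0, 0, 0, 70], [0.4, 0.4, 0, 0, 0, 0, 70], [0.4, 0.4, 0, 0, 0, 0, 70], [0.4, 0.4, 0, 0, 0, 0, 70], [0.4, 0.4, 0, 0, 0, 0, 70]],
])

```text
clock: 27.7
position: [0.5922, 0.0207, 0.0497]
ee_rot: [0.755, 1.397, 0.45]
force: [-5.0, -11.2, 4.0]
width: 0.701
```

```bash
python3 - <<'E'
from h import *
did([.4,.4,0],[0,0,0]); s=rep()
E
```

```text
t 27.7 tcp tray mm [ 53.9 -10.7  49.7] cmd [ 56.7 -10.5  50.2] F tray [-11.99   2.6    3.95] roterr [ 0.08 -0.11 -0.17] w 0.701
```

Request:
send_rows([
  [[0, 0, 0, 0, 0, 0, 70], [0, 0, 0, 0, 0, 0, 70], [0, 0, 0, 0, 0, 0, 70], [0, 0, 0, 0, 0, 0, 70], [0, 0, 0, 0, 0, 0, 70], [0, 0, 0, 0, 0, 0, 70], [0, 0, 0, 0, 0, 0, 70], [0, 0, 0, 0, 0, 0, 70]],
])

```text
clock: 28.5
position: [0.5922, 0.0207, 0.0497]
ee_rot: [0.755, 1.397, 0.45]
force: [-4.0, -12.3, 3.2]
width: 0.704
```

```bash
python3 - <<'E'
from h import *
s=rep()
for c in('top','scene'):look(c+'16',lo=.1,hi=.12,cam=c,xmin=.056)
E
```

```text
t 28.5 tcp tray mm [ 53.9 -10.6  49.7] cmd [ 56.7 -10.5  50.2] F tray [-12.82   1.35   3.18] roterr [ 0.08 -0.1  -0.17] w 0.704
top16 3630 z 0.1104 ctr [143.3 -12. ] size [166.  120.7] yaw 0.25
scene16 3407 z 0.1118 ctr [142.3  -9.1] size [169.2 121.9] yaw 0.14
```

Pressed square at about 12 N. Now I back straight off.

Request:
send_rows([
  [[-1, -1, 0, 0, 0, 0, 70], [-3, -3, 0, 0, 0, 0, 70], [-7, -7, 0, 0, 0, 0, 70], [-14, -14, 0, 0, 0, 0, 70], [-24, -24, 0, 0, 0, 0, 70], [-40, -34, 0, 0, 0, 0, 70], [-60, -40, 0, 0, 0, 0, 70], [-85, -40, 0, 0, 0, 0, 70]],
])

```text
clock: 29.4
position: [0.5734, -0.0657, 0.0818]
ee_rot: [0.757, 1.398, 0.452]
force: [0.7, -0.9, -0.4]
width: 0.702
```

```bash
python3 - <<'E'
from h import *
did([-85,-40,0],[0,0,0]); s=rep()
for c in('top','scene'):
    W,X,Y=look(c+'17',lo=.1,hi=.12,cam=c,xmin=.03)
    Z=W[...,2]; m=(Z>.06)&(Z<.085)&(X>.21)&(X<.26)&(abs(Y)<.12)
    # lip front face x & carton end
    t=(Z>.1)&(Z<.12)&(X>.1)&(abs(Y+.01)<.05)
    print('lip x range',np.percentile(X[m],[1,50,99]).round(4),'carton end',np.percentile(X[t],[99,99.8]).round(4))
for uv in [(228,128),(281,138),(326,147)]: print(W is not None, cloud('top',optics.get_image('top')[1])[uv[1],uv[0]].round(4))
E
```

```text
t 29.4 tcp tray mm [-34.6 -10.   81.8] cmd [-31.7 -10.5  82. ] F tray [-0.71 -0.87 -0.43] roterr [ 0.12  0.01 -0.04] w 0.702
top17 3864 z 0.1104 ctr [143.7 -11.9] size [166.6 120.8] yaw 0.24
lip x range [0.2152 0.2313 0.2377] carton end [0.2241 0.2257]
scene17 3406 z 0.1119 ctr [141.9  -9.4] size [168.4 121.1] yaw 0.08
lip x range [0.2119 0.2263 0.2382] carton end [1.0844 1.0881]
True [0.778  0.1088 0.0396]
True [ 0.7496 -0.0216  0.0408]
True [ 0.7233 -0.1311  0.0455]
```

View pics/scene17.png

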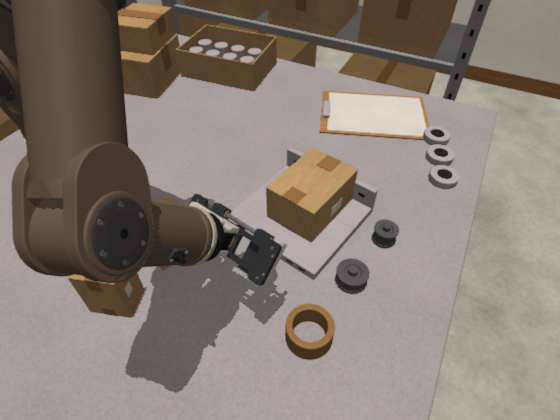

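View pics/top17.png

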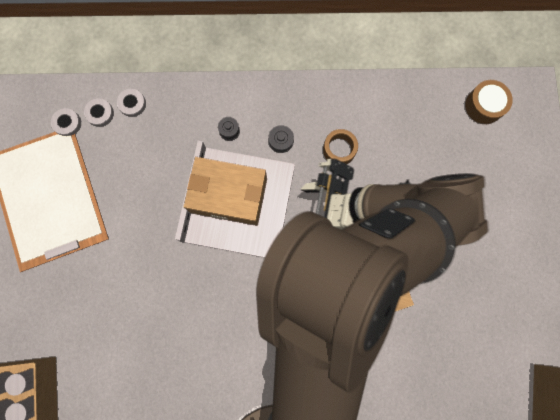

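Request:
send_rows([
  [[-14, 8, 0, 0, 0, 0, 70], [-32, 22, 0, 0, 0, 0, 70], [-52, 40, 0, 0, 0, 0, 70], [-72, 58, 0, 0, 0, 0, 70], [-84, 70, 0, 0, 0, 0, 70], [-90, 76, 0, 0, 0, 0, 70], [-90, 76, 0, 0, 0, 0, 70], [-90, 76, 0, 0, 0, 0, 70]],
])

```text
clock: 30.45
position: [0.572, -0.0726, 0.1983]
ee_rot: [0.756, 1.398, 0.454]
force: [0.6, -0.5, -0.6]
width: 0.704
```

```bash
python3 - <<'E'
from h import *
did([-90,76,0],[0,0,0]); s=rep()
look('top18',lo=.1,hi=.12,xmin=.03)
W=cloud('scene',optics.get_image('scene')[1]); print(rect(W,.105,.125,(.33,.46,-.18,-.06)))
arm.sign_off(); print(arm.observe()['clock'])
E
```

```text
t 30.45 tcp tray mm [-41.6 -10.  198.3] cmd [-41.6 -10.5 199.4] F tray [-0.32 -0.71 -0.58] roterr [0.02 0.06 0.01] w 0.704
top18 3859 z 0.1104 ctr [143.3 -12.2] size [166.2 121.1] yaw 0.12
(838, np.float64(0.11433806391659584), ((392.3946838378906, -120.0740737915039), (80.92732238769531, 64.21481323242188), 70.55493927001953))
the job is handed in; nothing more can be done
the job is handed in; nothing more can be done
```

The carton is lying on the tray with its top home against the back lip, and the job is handed in at about 30 s of the 72 s allowed. No verdict is reported, so the results below are my own checks.

- **At the front edge:** I slid the largest carton upright with two spread fingers until it was square to the edge. I held it at about 11–12.5 N for more than 0.8 s, with its angle within about 0.1° of square.
- **Tipping:** I pushed high on the near face along an arc until it passed its balance point and fell onto the tray. It came to rest flat, about 33 mm further back than I had reckoned. That did no harm, because it was still stable on the tray.
- **At the lip:** I pushed it along the tray and held it at about 12–13 N for more than 1 s, then backed off and raised the arm.
- **Final checks:** The carton is flat, with its upper face at 110 mm. It is within about 0.3° of square and about 10–12 mm off the tray's middle line. The top camera puts its end at 224–226 mm, against the lip face at 225 mm.
- **Other things on the bench:** The pulleys and tape roll had not moved when I looked after backing off, and neither had the nearer small carton when I looked again just before handing in. I did not measure the other small carton again.

Two measurements were imperfect. The scene camera's reading of the carton's end at the lip failed because it picked up background, so the gap rests on the top camera and the measured contact force. I read forces only at the end of each 0.8 s move; the highest was about 13 N, and I could not see brief peaks in between.

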